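Dock the bottle carrier and hold the run paddle

ROBOT

A 6-joint arm with a two-finger parallel gripper is mounted at the origin on a cart in front of the work surface, level with it; the furniture and walls round the work are solid. World frame = base frame: x ahead of the robot, y to its left, z up, the work surface at z = 0. Lengths are in m, angles in rad, forces in N, time in s.
With the tool pointing down it reaches from about 0.375 to 0.9 m from the base axis. Payload 3.1 kg.
Tool frame: the origin (TCP) lies between the finger pads; the fingertips stand 8 mm ahead of it and the grasp point (between the pads) lies 11 mm behind it; z points along the fingers, y is the line along which they close (so a half turn about z gives the same grasp; the last joint's range is limited). The gripper opens to 85 mm and grips with 20 to 120 N. Pads are 22 mm wide; open, the fingers measure 114 mm over their backs; the gripper's body (76 mm by 85 mm) begins 54 mm behind the grasp point. The pads swing forward as they close: fully open they stand 13 mm farther back than shut.
Start: joints at [1.121, 0.527, 1.433, -0, 1.181, -0.178], TCP at [0.168, 0.602, 0.239] pointing down, gripper open.
Joint ranges: [-3.08, 3.08], [-0.75, 2.2], [0.22, 2.44], [-1.43, 4.57], [0, 2.65], [-2.85, 2.85]. Speed limits (rad/s): [2.79, 2.79, 3.14, 3.14, 3.14, 3.14].

INTERFACE

Orientations are given as a unit quaternion [x, y, z, w].
In Python, from station import readout, cams, sign_off gives the robot as it stands.
- The arm moves only by the tool send_rows, never from a script. Its argument "commands" is text: rows parted by semicolons, each of 5 numbers parted by spaces: the finger opening in mm, from 0 to 85.4, then the shift along the tool's x, y, z each as a share of 0.02 m, from -1 to 1, then the turn about the tool's z as a share of 4 degrees, from -1 to 1. In form: grip dx dy dz spin; .... A call has 1 to 20 rows; each row shifts and turns the commanded pose from where the row before left it, along the tool's axes as they then stand; what a row does not reach is not made up. A row lasts 1/12 s, in which the tool goes at most 41.7 mm and 7.16 degrees, less where a joint would pass 70% of its speed; a pose out of reach is approached as far as the arm can. A call with a number of a shift or a turn outside -1 to 1 is refused whole. A call with a gripper value outside its range is refused whole. The fingers move at their own pace and stop on an object; "grip_force" is the grip in N (left out, the last holds). Time passes only in rows, so rows that do not move let the fingers close. It gives the time, the measured TCP pose, the force, the opening and the grip force at its end, in the units of the state.
- readout.sense(): the state, without advancing time (a new reading comes with each control period).
- cams.snapshot(name): name is "scene" or "side" or "wrist"; returns a dict with "pixels" (384x512x3 uint8, red, green, blue), "intrinsics" (3x3 intrinsics, pixels), "eye" and "rotation" of the camera in the world. Camera axes: x right, y down, z forward; pixel columns grow to the right and rows downward; lengths in m; the calibration is good to about 2 mm. The wrist camera is an equidistant fisheye: a pixel r from the principal point sees the ray r / f radians off the axis. A picture is of the moment at which its call begins. There is no depth.
- sign_off(): hands the job in; it is judged then, once.
The state is a dict: "t": time; "q": joint angles; "qd": joint speeds; "tau": joint torques, N m; "tcp_pos": TCP position; "tool_rot": TCP orientation; "force": force on the tool from outside, world axes, zero at the start; "ft_torque": the same for the moment, N m; "finger_gap": opening from 0.0 (shut) to 1.0 (fully open); "gripper_force": force on a finger pad.
Only numpy, scipy, OpenCV 4.12 (cv2) and the standard library are available. Lean on these libraries where they do the work, as an engineer would, in place of code of your own. Each camera call takes 0.05 s, during which the arm holds its last target. There are 200 camera calls.

TASK

Slide the carrier with its three bottles through the front opening of the cap-check dock, between the rails, until it is fully home against the back stop with the bottles still standing in it, and let go of it. Then press the hold-to-run paddle half-way down, so that it lies level, and finish while still holding it there: never push it right down onto its stop, which trips the check. Leave the other things on the table where they are.

Things in the scene. Friction and masses are not known exactly. Their poses are not given: they have to be found in the camera images.
- carrier_grip (a point): Centre of the carrier's upright grey handle, where to grip it, 45 mm above the table. The handle is a plain fin 44 mm long along x, 12 mm thick along y, top 64 mm above the table, free on both sides: pinch it across y. Axes are the carrier's: x points from handle to bottles, z up. Plate centre 45 mm ahead (+x), its leading edge 120 mm ahead, rear edge 30 mm behind.
- carrier: Loose aluminium sled (0.2 to 0.45 kg) standing flat on the table, to be slid along it: plate 150 x 120 x 6 mm. Origin under the plate's centre, x forward. Handle centred at x = -45 mm; a rack of three square cells, its top 30 mm above the table, at x = +45 mm (x size 40, y size 104 mm), a bottle in each cell.
- vial_0_mid (a point): Mid-height of the small bottle (27 mm diameter, 74 mm high, loose) in the carrier's right cell (carrier y = -34 mm). Its foot stands 9 mm and its top 83 mm above the table; z is its upright axis.
- vial_1_mid (a point): The same, for the bottle in the carrier's middle cell.
- vial_2_mid (a point): The same, for the bottle in the carrier's left cell (carrier y = +34 mm).
- dock: Cap-check dock: grey housing fixed to the table, two low steel rails running out of its front. Origin on the table at the plate centre of a carrier that is home; x points inward (direction of insertion), z up. Back stop: face at x = +75 mm. Home: carrier_grip at dock x = -45 mm, y = 0, axes aligned. No floor plate: the carrier slides on the table.
- dock_mouth (a point): Middle of the dock's mouth on the table, at dock x = -54 mm, axes as the dock. Flared guides start here +/-75 mm apart and narrow to the rails: inner faces y = +/-62.5 mm (carrier plate +/-60), dock x = -30 to +75 mm, 16 mm high, with lips from x = -20 mm over the plate's edges (underside 10 mm, inner edge y = +/-56 mm), so the carrier cannot be lowered in.
- dock_head (a point): Lower front edge, in the middle, of the dock's sensor head, which stands over the bottles of a docked carrier: dock x = +32 to +130 mm, y = +/-75 mm, from 100 to 135 mm above the table. Keep the hand in front of it.
- hold_box: Hold-to-run control fixed to the table, left or right of the dock: grey box 130 x 104 mm, two side cheeks (tops 50 mm above the table, y = +/-40 to +/-48 mm) and between them a dark steel paddle 70 mm wide. Origin under its centre; x points away from the robot at yaw 0. The paddle is hinged at x = +45 mm, 44 mm above the table; its free end points to -x.
- paddle_pad (a point): Centre of the top of the black ribbed pad (50 x 56 mm) on the paddle, the place to press straight down with closed fingers; 75 mm from the hinge. Released, it is about 61 mm above the table; with the paddle level it is 50 mm (flush with the cheek tops); on the stop 39 mm.
- paddle (a joint): Paddle angle, rad: 0 released (free end 0.15 rad up), 0.15 level, half-way down, 0.30 down on its stop. A spring returns it; about 2.5 N at the pad starts it moving, about 6 N holds it level, about 10 N brings it to the stop.
- spare_bottle_mid (a point): Bystander: mid-height of a small bottle, 27 mm diameter, 74 mm high, standing loose left of the dock. Leave it.
- counter: Bystander: white tally counter, 46 x 67 x 22 mm, loose, right of the dock; origin under it. Leave it.
- carton: Bystander: small carton 117 x 34 x 34 mm lying at the front right, loose; origin under its centre. Leave it.
- labels: Bystander: white label roll, 68 mm diameter, 26 mm high, fixed, on the side of the dock where the paddle is not; origin under its centre.

How it is judged:
By the outcome, as a careful person would: the job done as asked, in the order asked, and still so for the second after the job is handed in, while the arm keeps its last pose, push and grip.
It also fails if it takes over 48 s, if anything falls off the work surface, if the arm or the gripper's body presses on something with over 40 N, if the wrist force passes 120 N, or if a joint passes its speed limit or range.

## Working session

There is one attempt and no reset: what is moved stays moved. The work goes in short steps, Python scripts to look and compute and a tool call to move; the robot and the scene stay as the last step left them, time stands still between calls to the robot, and variables do not carry over. Pictures are saved under pics/ and viewed, at most 13 in all, crops included, and the job is handed in when it is done.

Besides the shell and the picture viewer there is one more tool, called as name(argument=value, ...) on one line, values as JSON. send_rows: Moves the arm, as the interface text tells. Its arguments: {"type":"object","properties":{"commands":{"type":"string"},"grip_force":{"type":"number"}},"required":["commands"]}

```bash
mkdir -p pics; ls; python3 - <<'E'
from station import readout, cams
import cv2,numpy as np,pickle
S={}
for n in ("scene","side","wrist"):
    s=cams.snapshot(n);S[n]=s
    cv2.imwrite(f"pics/{n}0.png",s["pixels"][:,:,::-1])
    print(n,np.round(s["eye"],3),np.round(s["rotation"],3).tolist(),np.round(s["intrinsics"],1).tolist())
pickle.dump(S,open("s0.pkl","wb"))
a=np.hstack([S["scene"]["pixels"],S["side"]["pixels"]])[:,:,::-1]
print(readout.sense())
E
```

```text
pics
scene [ 0.142 -0.889  0.507] [0.817, -0.198, 0.131, -0.526] [[348.8, 0.0, 250.1], [0.0, 348.8, 192.9], [0.0, 0.0, 1.0]]
side [0.594 0.927 0.784] [0.011, 0.886, -0.464, -0.002] [[362.0, 0.0, 251.7], [0.0, 362.0, 191.9], [0.0, 0.0, 1.0]]
wrist [0.086 0.624 0.372] [0.785, 0.597, 0.1, 0.132] [[297.3, 0.0, 254.7], [0.0, 297.3, 187.4], [0.0, 0.0, 1.0]]
{'t': 0.15, 'q': array([ 1.12051799e+00,  5.28253578e-01,  1.43361362e+00,  5.60835904e-06,
        1.18142634e+00, -1.78446388e-01]), 'qd': array([ 1.26001488e-03, -2.26042425e-03, -8.66730158e-04,  5.50926991e-04,
        3.84510228e-04,  4.37001260e-05]), 'tau': array([ 9.43773048e-04, -4.42744195e+01, -1.78275061e+01, -2.41733487e-04,
        5.56046813e-03,  1.70535407e-05]), 'tcp_pos': array([0.16750749, 0.6015697 , 0.23855604]), 'tool_rot': array([ 1.35498902e-01,  9.90777132e-01, -8.07964484e-04, -2.65432022e-04]), 'force': array([-0.64148259, -0.28205421, -0.18563596]), 'ft_torque': array([0.02480264, 0.02791082, 0.00547581]), 'gripper_force': 0.0, 'finger_gap': 1.0013112879194974}
```

View pics/scene0.png

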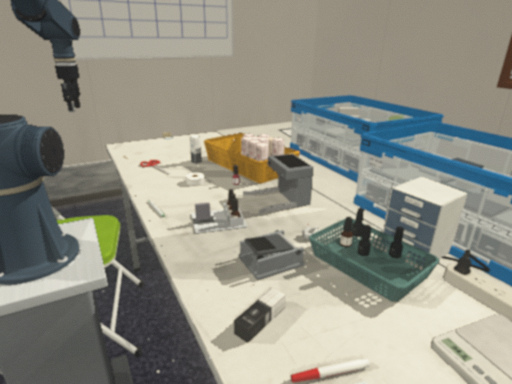

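View pics/side0.png

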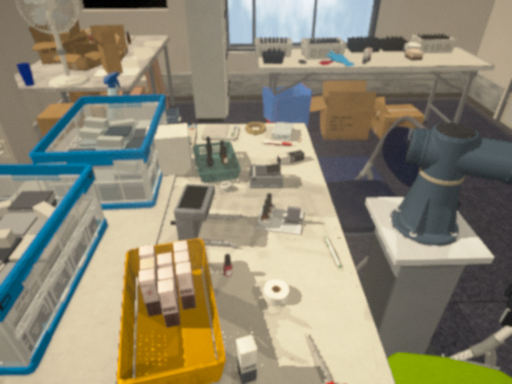

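The scene view shows the carrier at about (215,215), the dock at (290,180), the paddle box at (270,255) and the label roll at (193,180). In the side view the carrier is at (283,215), the dock at (193,208) and the paddle box at (267,175). I'll enlarge both.

```bash
cat > h.py <<'E'
import numpy as np,cv2
from scipy.spatial.transform import Rotation as R
def ray(s,uv):
    K=s["intrinsics"];uv=np.atleast_2d(np.asarray(uv,float))
    x=(uv-[K[0,2],K[1,2]])/K[0,0]
    return x
def proj_plane(s,uv,z,fish=False):
    x=ray(s,uv)
    if fish:
        r=np.linalg.norm(x,axis=1,keepdims=True)+1e-9
        d=np.hstack([x/r*np.sin(r),np.cos(r)])
    else: d=np.hstack([x,np.ones((len(x),1))])
    d=R.from_quat(s["rotation"]).apply(d);e=np.asarray(s["eye"])
    return e+d*((z-e[2])/d[:,2])[:,None]
def project(s,P,fish=False):
    p=R.from_quat(s["rotation"]).inv().apply(np.atleast_2d(P)-s["eye"]);K=s["intrinsics"]
    if fish:
        n=np.linalg.norm(p[:,:2],axis=1,keepdims=True);th=np.arctan2(n,p[:,2:]);x=p[:,:2]/n*th
    else: x=p[:,:2]/p[:,2:]
    return x*K[0,0]+[K[0,2],K[1,2]]
E
python3 - <<'E'
import pickle,cv2,numpy as np
from h import *
S=pickle.load(open("s0.pkl","rb"))
a=S["scene"]["pixels"][145:285,180:320,::-1];b=S["side"]["pixels"][140:280,160:320,::-1]
f=lambda i:cv2.resize(i,(400*i.shape[1]//140,400),interpolation=cv2.INTER_CUBIC)
o=np.hstack([cv2.resize(a,(380,380),interpolation=3),cv2.resize(b,(420,380),interpolation=3)])
cv2.imwrite("pics/c0.png",o)
print(proj_plane(S["scene"],[[203,213],[233,205]],.05),proj_plane(S["side"],[[293,214],[267,207]],.05))
print(proj_plane(S["scene"],[[270,245]],.05),proj_plane(S["side"],[[267,170]],.05))
E
```

```text
[[ 0.42701362 -0.05760866  0.05      ]
 [ 0.5235186  -0.04958527  0.05      ]] [[ 0.44298774 -0.0030962   0.05      ]
 [ 0.52586199 -0.04367482  0.05      ]]
[[ 0.51205314 -0.28434868  0.05      ]] [[ 0.51223909 -0.28300336  0.05      ]]
```

View pics/c0.png

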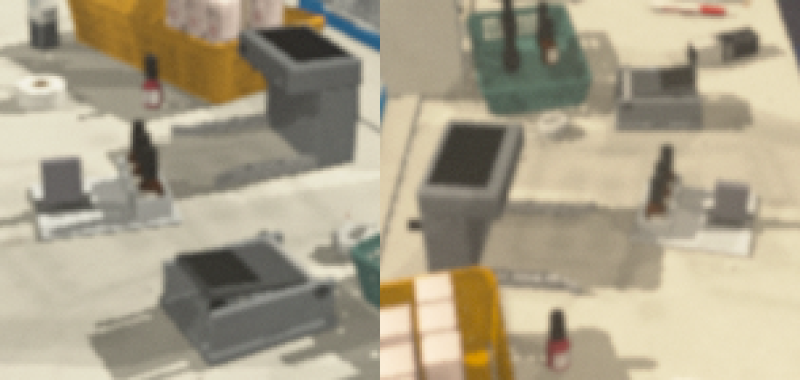

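The crops show the carrier with its handle to the left and the bottles pointing at the dock, with the dock head beyond them. The paddle box is on the right, with its dark pad towards the robot. I'll move the wrist camera over the carrier.

send_rows(commands="85 0 0 0 -0.97;85 0 0 0 -0.97;85 0 0 0 -0.97;85 0 0 0 -0.97;85 -1 -1 0 0;85 -1 -1 0 0;85 -1 -1 0 0;85 -1 -1 0 0;85 -1 -1 0 0;85 -1 -1 0 0;85 -1 -1 0 0;85 -1 -1 0 0;85 -1 -1 0 0;85 -1 -1 0 0;85 -1 -1 0 0;85 -1 -1 0 0")

```text
t: 1.48
tcp_pos: [0.4082, 0.3606, 0.2391]
tool_rot: [0.0, 1.0, -0.0, -0.0]
force: [0.6, -0.1, 1.0]
finger_gap: 0.995
gripper_force: 0.0
```

send_rows(commands="85 0 -1 0 0;85 0 -1 0 0;85 0 -1 0 0;85 0 -1 0 0;85 0 -1 0 0;85 0 -1 0 0;85 0 -1 0 0;85 0 -1 0 0;85 0 -1 0 0;85 0 -1 0 0;85 0 -1 0 0;85 0 -1 0 0;85 0 -1 0 0;85 0 -1 0 0;85 0 -1 0 0;85 0 -1 0 0;85 0 -1 0 0;85 0 -1 0 0;85 0 0 0 0;85 0 0 0 0")

```text
t: 3.15
tcp_pos: [0.4072, 0.0013, 0.2393]
tool_rot: [0.002, 1.0, 0.0, -0.0]
force: [-0.5, -0.3, 0.6]
finger_gap: 0.996
gripper_force: 0.0
```

```bash
python3 - <<'E'
from station import readout, cams
import cv2,numpy as np,pickle
s=cams.snapshot("wrist");pickle.dump(s,open("w1.pkl","wb"))
cv2.imwrite("pics/w1.png",cv2.resize(s["pixels"][:,:,::-1],(800,600),interpolation=3))
r=readout.sense();print(r["t"],r["tcp_pos"],r["tool_rot"],r["force"]);print(s["eye"],s["rotation"])
E
```

```text
3.2 [0.40695614 0.00193957 0.23921519] [ 1.11117433e-03  9.99999307e-01  3.01150197e-04 -2.47839377e-04] [ 0.71993377 -0.49965505 -0.49063295]
[0.32238994 0.00106254 0.37283735] [0.69860674 0.6960137  0.11763201 0.11694556]
```

View pics/w1.png

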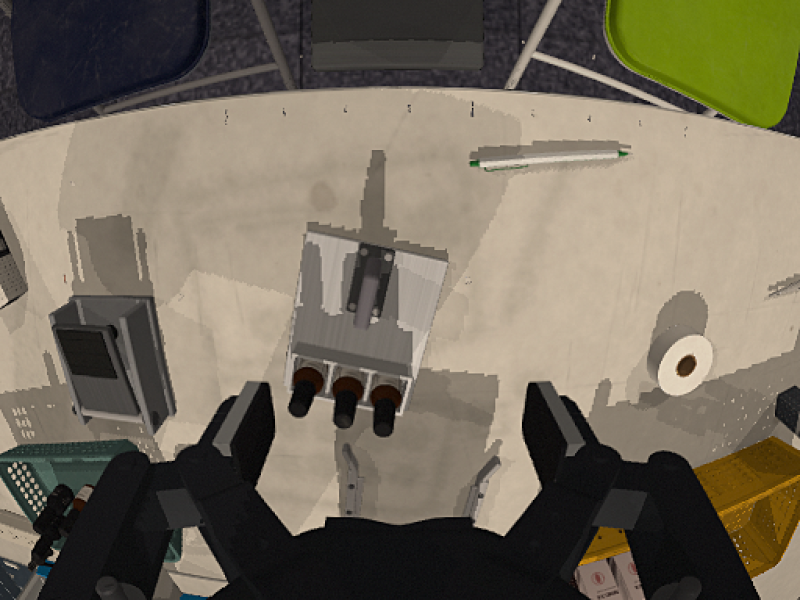

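The wrist view, enlarged 1.56×, shows the carrier plate corners at about (307,222) and (449,250), with the fin around (370,285). The guide tips are at about (345,448) and (497,460), and the paddle pad is at about (85,352). I'll move forward to see the rails.

send_rows(commands="85 -1 0 0 0;85 -1 0 0 0;85 -1 0 0 0;85 -1 0 0 0;85 -1 0 0 0;85 -1 0 0 0;85 -1 0 0 0;85 -1 0 0 0;85 -1 0 0 0;85 -1 0 0 0;85 0 0 0 0;85 0 0 0 0")

```text
t: 4.2
tcp_pos: [0.6071, 0.0031, 0.2386]
tool_rot: [-0.0, 1.0, 0.0, -0.001]
force: [-1.3, 0.5, -0.4]
finger_gap: 0.995
gripper_force: 0.0
```

```bash
python3 - <<'E'
from station import readout, cams
import cv2,numpy as np,pickle
s=cams.snapshot("wrist");pickle.dump(s,open("w2.pkl","wb"))
a=pickle.load(open("w1.pkl","rb"))["pixels"][130:270,175:295,::-1]
b=s["pixels"][0:384,60:420,::-1]
print(b.shape)
o=np.hstack([cv2.resize(a,(360,420),interpolation=3),cv2.resize(b,(440,420*384*440//(440*384)),interpolation=3)])
cv2.imwrite("pics/c2.png",o)
r=readout.sense();print(r["t"],r["tcp_pos"],r["tool_rot"],r["force"]);print(s["eye"],s["rotation"])
E
```

```text
(384, 360, 3)
4.25 [0.60612767 0.00299534 0.23863935] [-3.15713362e-04  9.99999144e-01  2.89996068e-04 -1.23623243e-03] [0.38452139 0.01111094 0.03908572]
[0.52253639 0.002467   0.37233416] [0.69714616 0.69761254 0.11750335 0.11626238]
```

View pics/c2.png

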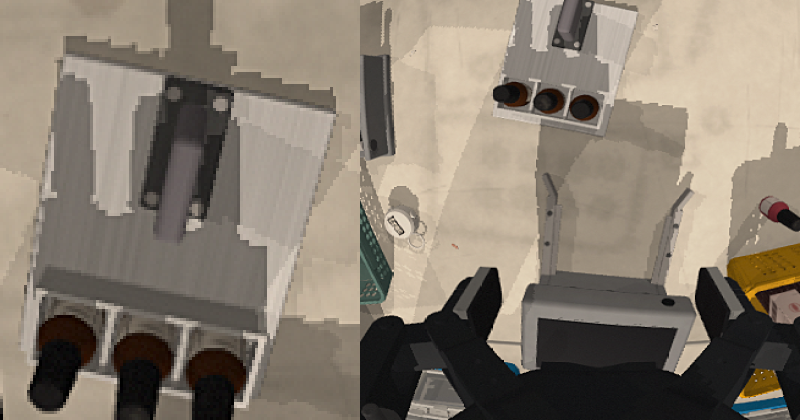

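Left crop: plate rear corners at about (62,55) and (335,112), with the fin top running from (187,140) to (170,240). Right crop: guide tips at about (545,175) and (690,188), rails running back to the housing, and the plate's front edge from (493,112) to (605,135).

```bash
cat > m.py <<'E'
import pickle
from h import *
w1=pickle.load(open("w1.pkl","rb"));w2=pickle.load(open("w2.pkl","rb"))
A=lambda L:np.array(L,float)/3+[175,130]-.33
B=lambda L:(np.array(L,float)-[360,0])/[440/360,420/384]+[60,0]-.45
p=lambda n,x:print(n,np.round(x[:,:2]*1000,1).tolist())
P=lambda s,uv,z:proj_plane(s,uv,z,True)
if __name__=="__main__":
    c=P(w1,A([[62,55],[335,112]]),.006);p("plate rear",c);d=c[1]-c[0];print(np.linalg.norm(d),np.degrees(np.arctan2(-d[0],d[1])))
    c=P(w2,B([[493,112],[605,135]]),.006);p("plate front",c);d=c[1]-c[0];print(np.linalg.norm(d),np.degrees(np.arctan2(-d[0],d[1])))
    p("fin top ends",P(w1,A([[187,140],[170,240]]),.064))
    p("dock tips",P(w2,B([[547,175],[689,190]]),.016))
    p("railL",P(w2,B([[556,220],[553,275]]),.016));p("railR",P(w2,B([[669,212],[654,283]]),.016))
    h=P(w2,B([[525,300],[692,313]]),.100);p("head front low",h)
    h=P(w2,B([[525,283],[694,298]]),.135);p("head front top",h)
    p("pad",P(w1,np.array([[55,330],[108,327],[118,377],[65,378]])/1.5625,.061))
    p("cheek",P(w1,np.array([[80,297],[152,297],[175,410]])/1.5625,.05))
    # finer crops
    a=w1["pixels"][135:275,175:295,::-1];b=w2["pixels"][155:275,185:345,::-1]
    cv2.imwrite("pics/c3.png",np.hstack([cv2.resize(b,(800,600),interpolation=cv2.INTER_CUBIC)]))
E
python3 m.py
```

```text
plate rear [[396.0, -74.1], [421.8, 41.9]]
0.11878097732778443 -12.539244079787949
plate front [[536.0, -104.7], [565.0, 9.7]]
0.11801493247362005 -14.22102071476915
fin top ends [[416.5, -18.0], [455.9, -25.4]]
dock tips [[608.9, -49.1], [626.3, 97.5]]
railL [[663.6, -41.8], [739.5, -48.8]]
railR [[653.5, 77.8], [752.1, 67.9]]
head front low [[719.7, -64.8], [738.3, 92.8]]
head front top [[675.9, -54.4], [693.1, 80.6]]
pad [[464.8, -310.2], [459.9, -244.0], [508.2, -246.8], [514.6, -315.2]]
cheek [[436.9, -278.2], [436.9, -199.2], [545.4, -200.7]]
```

View pics/c3.png

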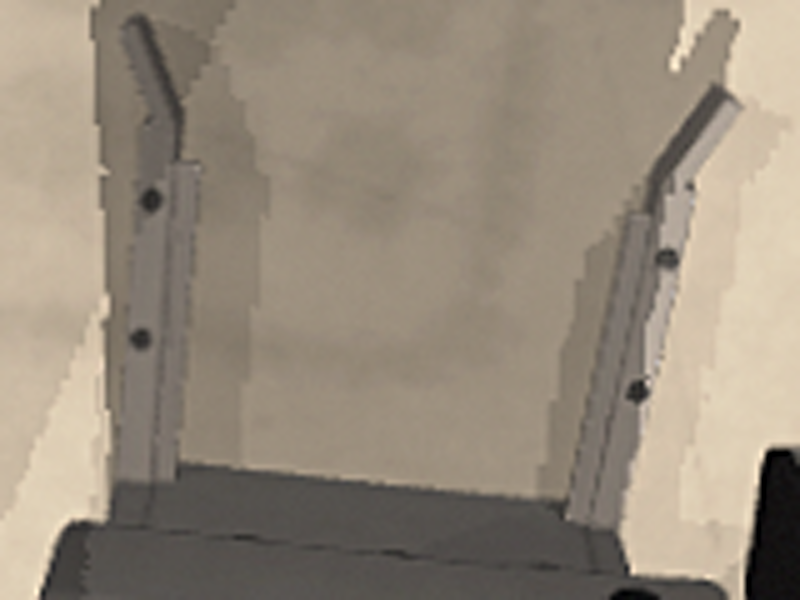

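The enlarged view shows the lips' inner edges from (200,165) to (178,480) on the left and from (627,215) to (567,520) on the right. The back stop's foot runs from (180,465) to (565,500).

```bash
python3 - <<'E'
from m import *
D=lambda L:np.array(L,float)/5+[185,155]-.4
for z in (.010,.013,.016):
    l=P(w2,D([[200,165],[178,480]]),z);r=P(w2,D([[627,215],[567,520]]),z);p(f"lipL {z}",l);p("lipR",r)
    m=(l[0]+r[0])/2; d=r[0]-l[0]
    print("width",np.hypot(*d[:2]),"yaw",np.degrees(np.arctan2(-d[0],d[1])),[np.degrees(np.arctan2(*(q[1]-q[0])[1::-1])) for q in (l,r)],"mid",m)
s=P(w2,D([[180,465],[565,500]]),0.0);p("stop foot",s);d=s[1]-s[0];print(np.degrees(np.arctan2(-d[0],d[1])))
t=P(w2,D([[143,15],[715,87]]),.016);p("tips",t);d=t[1]-t[0];print(np.hypot(*d[:2]),np.degrees(np.arctan2(-d[0],d[1])),t.mean(0))
b=P(w2,D([[182,120],[655,175]]),.016);p("bends",b);d=b[1]-b[0];print(np.hypot(*d[:2]),np.degrees(np.arctan2(-d[0],d[1])),b.mean(0))
E
```

```text
lipL 0.01 [[647.8, -35.7], [742.5, -45.7]]
lipR [[661.7, 76.3], [756.4, 66.0]]
width 0.11286087310813009 yaw -7.09245810624722 [np.float64(-6.021139341990721), np.float64(-6.204836461735855)] mid [0.65471883 0.02026044 0.01      ]
lipL 0.013 [[646.7, -35.4], [740.6, -45.3]]
lipR [[660.5, 75.6], [754.5, 65.4]]
width 0.11192642459673434 yaw -7.092458106247202 [np.float64(-6.021139341990724), np.float64(-6.204836461735852)] mid [0.65362441 0.02011311 0.013     ]
lipL 0.016 [[645.7, -35.1], [738.8, -44.9]]
lipR [[659.4, 75.0], [752.5, 64.9]]
width 0.1109919760853386 yaw -7.092458106247181 [np.float64(-6.02113934199072), np.float64(-6.20483646173584)] mid [0.65252998 0.01996579 0.016     ]
stop foot [[743.4, -46.2], [755.8, 66.6]]
-6.261722408380182
tips [[606.4, -48.2], [624.6, 95.9]]
0.14524502062632658 -7.201378878642416 [0.61552895 0.02386769 0.016     ]
bends [[633.7, -39.3], [648.4, 81.7]]
0.12191381298071084 -6.919060415456054 [0.64102143 0.02121253 0.016     ]
```

send_rows(commands="85 1 -0.3 0 0;85 1 -0.3 0 0;85 1 -0.3 0 0;85 1 -0.3 0 0;85 1 0 0 0;85 1 0 0 0;85 1 0 0 0;85 1 0 0 0;85 0.5 0 0 0;85 0 0 1 0.8;85 0 0 1 0.8;85 0 0 1 0.8;85 0 0 1 0.8;85 0 0 1 0;85 0 0 0 0;85 0 0 0 0")

```text
t: 5.58
tcp_pos: [0.4363, -0.0218, 0.1389]
tool_rot: [0.112, 0.994, 0.0, -0.001]
force: [0.2, -0.6, -0.3]
finger_gap: 0.996
gripper_force: 0.0
```

```bash
python3 - <<'E'
from station import readout, cams
import cv2,numpy as np,pickle
from scipy.spatial.transform import Rotation as R
s=cams.snapshot("wrist");pickle.dump(s,open("w3.pkl","wb"))
b=s["pixels"][100:340,120:400,::-1]
cv2.imwrite("pics/c4.png",cv2.resize(b,(700,600),interpolation=3))
r=readout.sense();print(r["t"],r["tcp_pos"],R.from_quat(r["tool_rot"]).as_matrix()[:,1])
E
```

```text
5.6333 [ 0.43715211 -0.02202757  0.13971232] [2.22093006e-01 9.75025483e-01 6.91454201e-05]
```

View pics/c4.png

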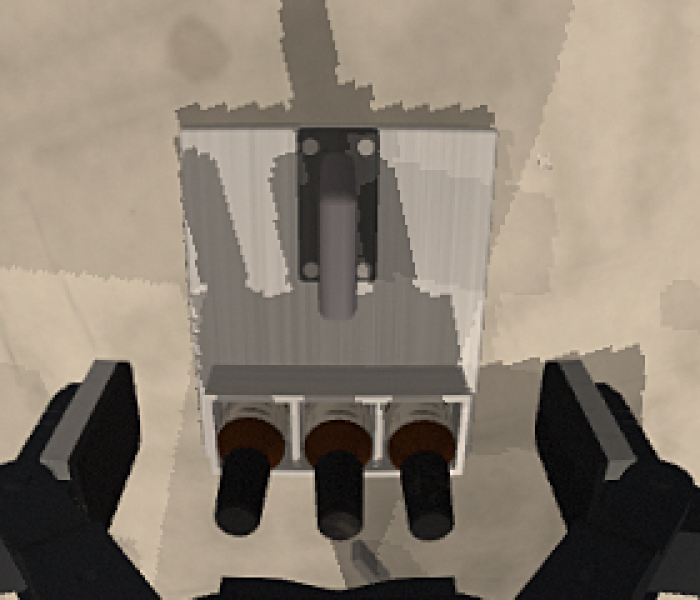

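The wrist crop shows the carrier aligned with the tool: its rear edge is level and the fin is centred between the fingers at (338,255). I'll descend and grip.

send_rows(commands="85 0 0 1 0;85 0 0 1 0;85 0 0 1 0;85 0 0 1 0;85 0 0 1 0;85 0 0 0.25 0;85 0 0 0 0;5 0 0 0 0;5 0 0 0 0;5 0 0 0 0;5 0 0 0 0;5 0 0 0 0;5 0 0 0 0;5 0 0 0 0;5 0 0 0 0", grip_force=40)

```text
t: 6.88
tcp_pos: [0.4374, -0.0223, 0.0348]
tool_rot: [0.112, 0.994, -0.0, 0.0]
force: [-0.6, 1.0, 6.1]
finger_gap: 0.139
gripper_force: 40.1
```

send_rows(commands="5 0 0 0 -0.1;5 0 0 0 -0.2;5 0 0 0 -0.3;5 0 0 0 -0.4;5 0 0 0 -0.3;5 0 0 0 -0.2;5 0 0 0 -0.1;5 -0.1 0.1 0 0;5 -0.2 0.2 0 0;5 -0.25 0.4 0 0;5 -0.25 0.4 0 0;5 -0.25 0.45 0 0;5 -0.25 0.45 0 0;5 -0.25 0.45 0 0;5 -0.2 0.4 0 0;5 -0.15 0.25 0 0;5 -0.1 0.15 0 0;5 0 0.07 0 0;5 0 0 0 0;5 0 0 0 0")

```text
t: 8.55
tcp_pos: [0.4844, 0.0392, 0.0348]
tool_rot: [0.057, 0.998, -0.0, 0.0]
force: [-1.4, 0.0, 6.4]
finger_gap: 0.133
gripper_force: 40.1
```

```bash
python3 - <<'E'
from station import readout, cams
import cv2,numpy as np,pickle
from scipy.spatial.transform import Rotation as R
s=cams.snapshot("wrist");pickle.dump(s,open("w4.pkl","wb"))
t=cams.snapshot("side");pickle.dump(t,open("s4.pkl","wb"))
b=s["pixels"][100:340,120:400,::-1];a=t["pixels"][150:260,170:320,::-1]
cv2.imwrite("pics/c5.png",np.hstack([cv2.resize(b,(467,400),interpolation=3),cv2.resize(a,(333,400),interpolation=3)]))
r=readout.sense();print(r["t"],r["tcp_pos"],r["force"],R.from_quat(r["tool_rot"]).as_matrix()[:,1])
E
```

```text
8.65 [0.48437277 0.03915726 0.03483244] [-2.4096711  -0.03204636  6.15830484] [ 1.12963504e-01  9.93599136e-01 -6.64122175e-05]
```

View pics/c5.png

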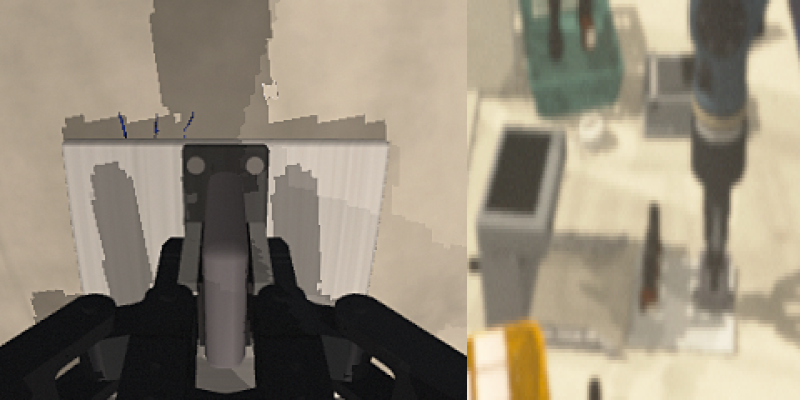

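The carrier is gripped square in line with the tool, with the bottles standing and just in front of the guides. Next is a staged insertion.

send_rows(commands="5 -0.1 0 0 0;5 -0.2 0 0 0;5 -0.3 0 0 0;5 -0.3 0 0 0;5 -0.3 0 0 0;5 -0.3 0 0 0;5 -0.3 0 0 0;5 -0.3 0 0 0;5 -0.2 0 0 0;5 -0.2 0 0 0;5 0 0 0 0")

```text
t: 9.57
tcp_pos: [0.5308, 0.0343, 0.0348]
tool_rot: [0.056, 0.998, 0.0, -0.004]
force: [-5.3, 0.4, 11.0]
finger_gap: 0.131
gripper_force: 40.7
```

send_rows(commands="5 -0.15 0 -0.04 0;5 -0.2 0 0 0;5 -0.2 0 0 0;5 -0.2 0 0 0;5 -0.2 0 0 0;5 0 0 0 0;5 0 0 0 0")

```text
t: 10.15
tcp_pos: [0.5546, 0.0312, 0.035]
tool_rot: [0.056, 0.998, -0.0, 0.002]
force: [0.4, -0.1, -1.9]
finger_gap: 0.135
gripper_force: 39.3
```

send_rows(commands="5 -0.1 0 0 0;5 -0.2 0 0 0;5 -0.25 0 0 0;5 -0.3 0 0 0;5 -0.3 0 0 0;5 -0.3 0 0 0;5 -0.3 0 0 0;5 -0.3 0 0 0;5 -0.3 0 0 0;5 -0.25 0 0 0;5 -0.2 0 0 0;5 -0.1 0 0 0;5 0 0 0 0;5 0 0 0 0")

```text
t: 11.32
tcp_pos: [0.6102, 0.0251, 0.035]
tool_rot: [0.056, 0.998, 0.0, -0.0]
force: [-0.4, 0.4, -4.9]
finger_gap: 0.137
gripper_force: 38.9
```

send_rows(commands="5 -0.1 0 0 0;5 -0.1 0 0 0;5 -0.1 0 0 0;5 -0.1 0 0 0;5 -0.1 0 0 0;5 -0.1 0 0 0;5 -0.1 0 0 0;5 0 0 0 0;5 0 0 0 0")

```text
t: 12.07
tcp_pos: [0.6246, 0.0234, 0.0351]
tool_rot: [0.056, 0.998, -0.0, 0.0]
force: [-0.2, 0.1, -4.2]
finger_gap: 0.136
gripper_force: 38.9
```

send_rows(commands="5 -0.06 0 0 0;5 -0.06 0 0 0;5 -0.06 0 0 0;5 0 0 0 0")

```text
t: 12.4
tcp_pos: [0.6281, 0.023, 0.0351]
tool_rot: [0.056, 0.998, 0.0, -0.0]
force: [-0.1, -0.5, -4.0]
finger_gap: 0.135
gripper_force: 38.9
```

send_rows(commands="5 -0.07 0 0 0;5 -0.07 0 0 0;5 -0.07 0 0 0;5 0 0 0 0")

```text
t: 12.73
tcp_pos: [0.6286, 0.0235, 0.0351]
tool_rot: [0.057, 0.998, 0.001, -0.004]
force: [-6.9, 2.0, 1.5]
finger_gap: 0.133
gripper_force: 40.0
```

send_rows(commands="5 -0.1 0 0 0;5 -0.1 0 0 0;5 0 0 0 0;5 0 0 0 0")

```text
t: 13.07
tcp_pos: [0.6287, 0.0238, 0.035]
tool_rot: [0.057, 0.998, 0.001, -0.008]
force: [-14.2, 2.9, 6.7]
finger_gap: 0.133
gripper_force: 40.9
```

send_rows(commands="5 0.15 0 0 0;5 0.15 0 0 0;5 0 0 0 0;40 0 0 0 0;40 0 0 0 0;40 0 0 0 0;40 0 0 0 0;40 0 0 0 0")

```text
t: 13.73
tcp_pos: [0.6315, 0.0225, 0.0357]
tool_rot: [0.056, 0.998, -0.0, 0.001]
force: [-1.4, 0.4, 0.4]
finger_gap: 0.469
gripper_force: 0.0
```

send_rows(commands="40 0 0 -0.3 0;40 0 0 -0.6 0;40 0 0 -1 0;40 0 0 -1 0;40 0 0 -1 0;40 0 0 -1 0;40 0 0 -1 0;40 0 0 -1 0;40 0 0 -1 0;40 0 0 -1 0;40 0 0 0 0;40 0 0 0 0")

```text
t: 14.73
tcp_pos: [0.6311, 0.0227, 0.2154]
tool_rot: [0.056, 0.998, -0.0, 0.002]
force: [0.5, 0.5, 0.1]
finger_gap: 0.467
gripper_force: 0.0
```

```bash
python3 - <<'E'
from station import readout, cams
import cv2,numpy as np,pickle
from scipy.spatial.transform import Rotation as R
s=cams.snapshot("wrist");pickle.dump(s,open("w5.pkl","wb"))
t=cams.snapshot("side");u=cams.snapshot("scene")
b=s["pixels"][:,:,::-1];a=t["pixels"][150:270,160:300,::-1];c=u["pixels"][150:270,180:320,::-1]
cv2.imwrite("pics/c6.png",np.hstack([cv2.resize(b,(512,384)),np.vstack([cv2.resize(a,(224,192),interpolation=3),cv2.resize(c,(224,192),interpolation=3)])]))
r=readout.sense();print(r["t"],r["tcp_pos"],r["force"],R.from_quat(r["tool_rot"]).as_matrix()[:,1])
E
```

```text
14.8833 [0.62928043 0.02291134 0.21208612] [ 0.11492802  0.51003211 -0.6348477 ] [1.12367694e-01 9.93666694e-01 4.96363586e-05]
```

View pics/c6.png

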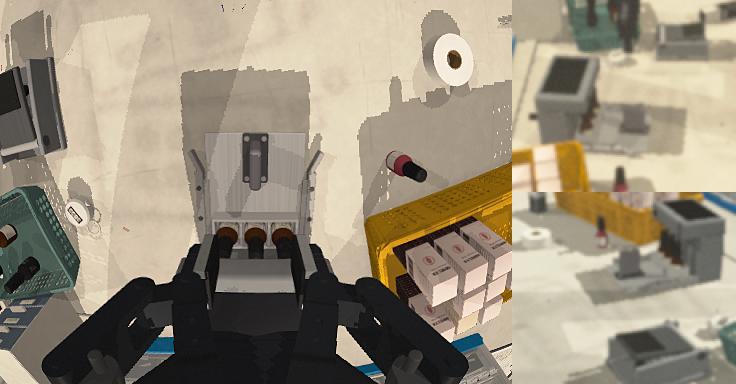

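The wrist view shows the carrier home between the rails, the handle free, and all three bottles standing under the head. The bystanders look undisturbed. Next I'll go over the paddle with the fingers closed.

send_rows(commands="0 1 0 0 -0.4;0 1 0 0 -0.4;0 1 0 0 -0.4;0 1 0 0 -0.4;0 1 -1 0 0;0 1 -1 0 0;0 1 -1 0 0;0 0 -1 0 0;0 0 -1 0 0;0 0 -1 0 0;0 0 -1 0 0;0 0 -1 0 0;0 0 -1 0 0;0 0 -1 0 0;0 0 -1 0 0;0 0 -1 0 0;0 0 -1 0 0;0 0 -1 0 0;0 0 0 0 0;0 0 0 0 0")

```text
t: 16.55
tcp_pos: [0.4896, -0.2518, 0.2118]
tool_rot: [0.001, 1.0, 0.001, -0.001]
force: [0.4, 0.1, -0.8]
finger_gap: 0.003
gripper_force: 0.0
```

```bash
python3 - <<'E'
from station import readout, cams
import cv2,numpy as np,pickle
from scipy.spatial.transform import Rotation as R
s=cams.snapshot("wrist");pickle.dump(s,open("w6.pkl","wb"))
b=s["pixels"][90:330,96:416,::-1]
cv2.imwrite("pics/c7.png",cv2.resize(b,(800,600),interpolation=3))
r=readout.sense();print(r["t"],r["tcp_pos"],r["force"],R.from_quat(r["tool_rot"]).as_matrix()[:,1])
E
```

```text
16.6 [ 0.48941169 -0.25080228  0.21191615] [-0.06686439 -0.61618597 -0.46742062] [0.00184781 0.99999534 0.00242891]
```

View pics/c7.png

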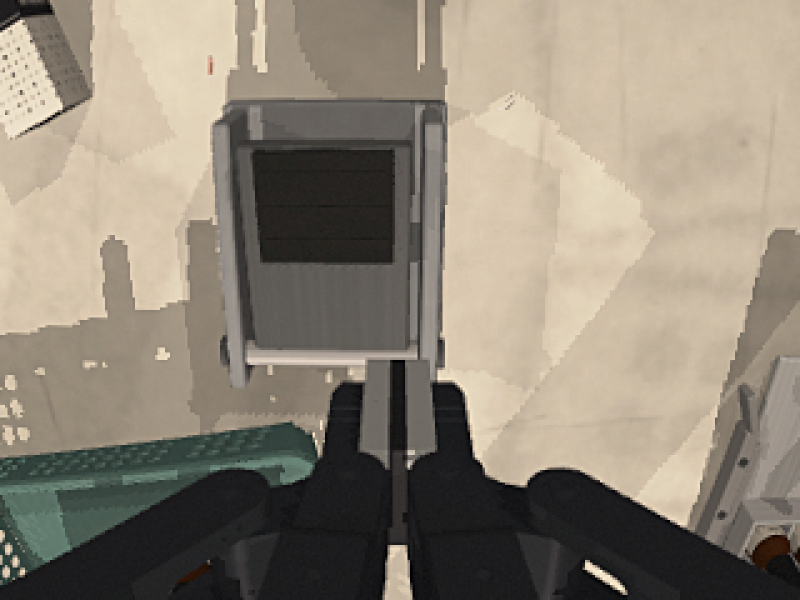

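The crop shows the pad corners at about (252,150), (393,150), (393,263) and (262,263). The box is roughly square to the tool.

```bash
python3 - <<'E'
import pickle
from h import *
w=pickle.load(open("w6.pkl","rb"))
f=lambda L:np.array(L,float)/2.5+[96,90]-.3
a=proj_plane(w,f([[252,150],[393,150]]),.0647,True);b=proj_plane(w,f([[393,263],[262,263]]),.0573,True)
q=np.vstack([a,b])[:,:2];print(q.round(4).tolist(),q.mean(0))
c=proj_plane(w,f([[230,120],[240,385],[432,120],[428,365]]),.05,True)[:,:2];print("cheek tops",c.round(4).tolist())
E
```

```text
[[0.4626, -0.3082], [0.4633, -0.2533], [0.5124, -0.2535], [0.5123, -0.3084]] [ 0.48765597 -0.28085156]
cheek tops [[0.4529, -0.3197], [0.5753, -0.3247], [0.454, -0.2376], [0.5642, -0.2381]]
```

send_rows(commands="0 0.08 -0.75 0 0;0 0 -0.75 0 0;0 0 0 1 0;0 0 0 1 0;0 0 0 1 0;0 0 0 1 0;0 0 0 1 0;0 0 0 1 0;0 0 0 0.5 0;0 0 0 0 0;0 0 0 0 0")

```text
t: 17.52
tcp_pos: [0.4887, -0.2819, 0.0829]
tool_rot: [0.0, 1.0, 0.0, -0.0]
force: [-0.8, -0.1, -0.0]
finger_gap: -0.004
gripper_force: 0.0
```

send_rows(commands="0 0 0 0.25 0;0 0 0 0.25 0;0 0 0 0.1 0;0 0 0 0.1 0;0 0 0 0 0;0 0 0 0 0")

```text
t: 18.02
tcp_pos: [0.4887, -0.2817, 0.0695]
tool_rot: [0.0, 1.0, -0.0, 0.0]
force: [-0.4, -0.2, 1.6]
finger_gap: -0.0
gripper_force: 1.0
```

send_rows(commands="0 0 0 0.1 0;0 0 0 0.1 0;0 0 0 0.1 0;0 0 0 0.1 0;0 0 0 0 0;0 0 0 0 0;0 0 0 0 0")

```text
t: 18.6
tcp_pos: [0.4884, -0.2815, 0.0611]
tool_rot: [0.0, 1.0, 0.0, -0.0]
force: [-3.5, -0.2, 4.8]
finger_gap: -0.001
gripper_force: 2.3
```

send_rows(commands="0 0 0 0.1 0;0 0 0 0.06 0;0 0 0 0 0;0 0 0 0 0;0 0 0 0 0")

```text
t: 19.02
tcp_pos: [0.4884, -0.2815, 0.0581]
tool_rot: [0.0, 1.0, 0.0, -0.0]
force: [-3.5, -0.9, 5.9]
finger_gap: 0.001
gripper_force: 3.0
```

```bash
python3 - <<'E'
from station import readout, cams
import cv2,numpy as np
s=cams.snapshot("wrist");u=cams.snapshot("scene");t=cams.snapshot("side")
b=s["pixels"][60:340,96:416,::-1];a=u["pixels"][150:280,190:320,::-1];c=t["pixels"][140:270,160:310,::-1]
f=lambda i,w,h:cv2.resize(i,(w,h),interpolation=3)
cv2.imwrite("pics/c8.png",np.hstack([f(b,480,420),np.vstack([f(a,300,300),f(c,300,260)])[:560]]) if 0 else np.hstack([f(b,457,400),np.vstack([f(a,200,200),f(c,200,200)])]))
for i in range(3):
    r=readout.sense();print(r["t"],r["tcp_pos"],r["force"],r["tool_rot"])
E
```

```text
19.1667 [ 0.48838081 -0.28150075  0.0581344 ] [-3.91562459 -0.55534046  6.29140662] [ 4.03331825e-04  9.99999897e-01  1.37955100e-05 -2.05818810e-04]
19.1667 [ 0.48838081 -0.28150075  0.0581344 ] [-3.91562459 -0.55534046  6.29140662] [ 4.03331825e-04  9.99999897e-01  1.37955100e-05 -2.05818810e-04]
19.1667 [ 0.48838081 -0.28150075  0.0581344 ] [-3.91562459 -0.55534046  6.29140662] [ 4.03331825e-04  9.99999897e-01  1.37955100e-05 -2.05818810e-04]
```

View pics/c8.png

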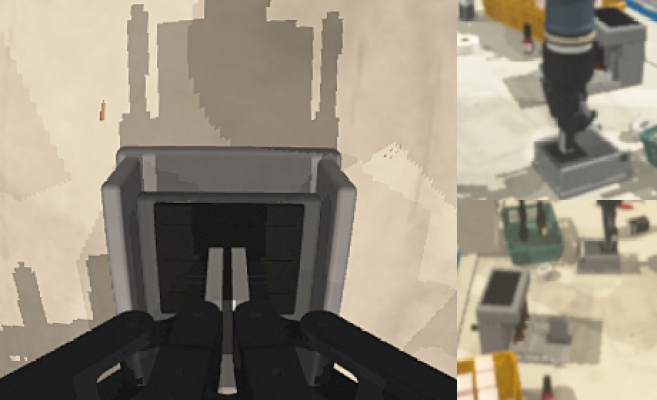

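The closed fingertips are centred on the pad. The tips are at z = 50 mm with about 6 N on them, so the paddle is level with the cheek tops. The carrier is still home with its bottles standing, so I'll hand in.

```bash
python3 -c "
from station import sign_off
print(sign_off())"
```

```text
the job is handed in; nothing more can be done
None
```

The job is handed in at about 19 s: the carrier was slid home against the back stop with its three bottles standing and let go, and the paddle was held level, fingertips at 50 mm with about 6 N, at hand-in.

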